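Ease a drawer front's top edge with the hand sander and pack the sander away

ROBOT

A 6-joint arm with a two-finger parallel gripper is mounted at the origin on the work surface. World frame = base frame: x ahead of the robot, y to its left, z up, the work surface at z = 0. Lengths are in mm, angles in rad, forces in N, time in s.
With the tool pointing down it reaches from about 275 to 750 mm from the base axis. Payload 10.2 kg.
Tool frame: the origin (TCP) lies where the fingers leave the gripper's body, on its centre line; the fingertips stand 73 mm ahead of it and the grasp point (between the pads) lies 54 mm ahead of it; z points along the fingers, y is the line along which they close (so a half turn about z gives the same grasp; the last joint's range is limited). The gripper opens to 85 mm and grips with 20 to 120 N. Pads are 22 mm wide; open, the fingers measure 114 mm over their backs; the gripper's body (76 mm by 85 mm) begins 54 mm behind the grasp point. The pads swing forward as they close: fully open they stand 13 mm farther back than shut.
Start: joints at [-1.478, 0.313, 1.498, -0, 1.331, -0.223], TCP at [163.04, -499.049, 303.894] pointing down, gripper open.
Joint ranges: [-2.94, 2.94], [-0.97, 2.17], [0.19, 2.56], [-1.23, 4.37], [0.02, 3.11], [-2.88, 2.88]. Speed limits (rad/s): [2.39, 2.39, 3.01, 3.14, 3.14, 3.14].

INTERFACE

Orientations are given as a unit quaternion [w, x, y, z].
In Python, from rig import ctrl gives the robot as it stands.
- The arm moves only by the shell command python3 -m creep 'ROWS' [OPENING] [FORCE]. ROWS is JSON, a list that holds one entry, the list of rows, each a list of 6 numbers: the shift along the world's x, y, z in units of 25 mm (1.0 is 25 mm), then the turn, a rotation vector about the world's x, y, z in units of 5 degrees (1.0 is 5 degrees). In form: [[[x, y, z, ax, ay, az], ...]]. A call has 1 to 20 rows; each row is the pose to reach, as a shift and turn from the pose commanded when the call began; what a row does not reach only later rows make up. A row lasts 1/12 s, in which the tool goes at most 41.7 mm and 7.16 degrees, less where a joint would pass 70% of its speed; a pose out of reach is approached as far as the arm can. A call with a gripper value outside its range is refused whole. OPENING is the finger opening in mm, from 0 to 85.4, set as the call begins (- or left out, the last holds). The fingers move at their own pace and stop on an object; FORCE is the grip in N (left out, the last holds). Time passes only in rows, so rows that repeat a pose let the fingers close. It gives the time, the measured TCP pose, the force, the opening and the grip force at its end, in the units of the state.
- ctrl.sense(): the state, without advancing time (a new reading comes with each control period).
- ctrl.capture(name): name is "scene" or "top" or "wrist"; returns a dict with "image" (384x512x3 uint8, red, green, blue), "fx", "fy", "cx", "cy" (pixels), "R" (3x3) and "t" (3): a world point X has camera coordinates R X + t. Camera axes: x right, y down, z forward; pixel columns grow to the right and rows downward; lengths in mm; the calibration is good to about 2 mm. The wrist camera is an equidistant fisheye: a pixel r from the principal point sees the ray r / f radians off the axis. A picture is of the moment at which its call begins. There is no depth.
- ctrl.finish_job(): hands the job in; it is judged then, once.
The state is a dict: "time_s": time; "joints": joint angles; "dq": joint speeds; "tau": joint torques, N m; "eef_pos": TCP position; "ee_rot": TCP orientation; "force": force on the tool from outside, world axes, zero at the start; "wrist_torque": the same for the moment, N m; "grip_width": opening from 0.0 (shut) to 1.0 (fully open); "grip_force": force on a finger pad.
Only numpy, scipy, OpenCV 4.12 (cv2) and the standard library are available. Lean on these libraries where they do the work, as an engineer would, in place of code of your own. Each camera call takes 0.05 s, during which the arm holds its last target. There are 200 camera calls.

TASK

Sand the top edge of the drawer front clamped in the vise: holding the hand sander flat and in line with the edge, make one unbroken stroke from the end on the robot's left to the end on its right, the sole just overhanging the wood at both ends of the stroke, with light steady pressure that squashes the foam about half-way all along and never bears it down solid. Then lay the sander down flat on its sole in the empty bay of the red case (do not drop it) and close the lid fully. Leave the tin, the pipe elbow and the blue bin where they are.

Things in the scene. Friction and masses are not known exactly. Their poses are not given: they have to be found in the camera images.
- vise: Blue bench vise with 115 mm wide jaws, bolted to a plywood board on the bench, fixed. Origin on the bench under the middle of the clamped board; x runs along the screw, away from the handle (the handle side, -x, faces the robot); y runs along the jaws to the robot's left; z up. It reaches from 140 mm in front of the origin (T-handle, up to 102 mm high) to 165 mm behind it; jaw tops 119 mm above the bench.
- drawer_front: Wooden drawer front, a board 240 mm long (y), 20 mm thick (x), 90 mm high, held upright and immovable in the vise; its ends stand 62 mm out of the jaws on both sides. Origin at the centre of its underside, 81 mm above the bench; axes as the vise's.
- front_edge (a point): Centre of the drawer front's top edge, the face to be sanded, 171 mm above the bench. The edge is level, 240 mm along y (+y end at the robot's left, -y end at its right) and 20 mm wide along x.
- sander: Hand sander, loose, 0.26 kg, 114 x 64 mm, 80 mm high: from below a 110 x 60 mm foam-cushioned sole (brown abrasive face under yellow foam), a grey plate 12 mm thick, and a black bow handle. Stands on its sole. Origin at the centre of the underside of the uncompressed sole; x along its length, y across, z up.
- sander_handle (a point): Centre of the sander's handle bar, where it is grasped: bar 96 mm long (sander x), 26 mm wide (sander y), 24 mm high, its centre 68 mm above the underside of the uncompressed sole, with 30 mm of free space under the bar. Axes as the sander's.
- sander_sole (a point): Centre of the underside of the sander's sole; it rises towards the handle as the foam is squashed.
- sander_foam (a joint): How far the sander's foam is squashed, m: 0 free, 0.010 squashed solid. The foam is a spring of 1.6 N per mm (8 N half-way, 16 N solid); the sander's own weight squashes it 1.4 mm.
- case: Red plastic case, fixed on the bench, 148 mm (x) by 174 mm (y), open side up: base tray 42 mm high with 4 mm walls and floor, its lid hinged along the far (+x) rim. Two bays beside each other: the empty one for the sander on the +y side, and one on the -y side holding spare soles. Origin at the centre of its underside; -x is its front, towards the robot.
- case_bay (a point): Centre of the floor of the empty bay (4 mm above the bench), 38 mm to the +y side of the case's origin. The bay is 140 mm long (case x) by 90 mm wide (case y), so the sander lies with its length along the case's x; side walls 42 mm high, the divider 30 mm. Axes as the case's.
- case_hinge (a point): Middle of the lid's hinge line, at the case's back rim 42 mm above the bench; the hinge line runs along case y.
- case_lid (a joint): Angle of the lid, rad: 0 shut, about 1.57 upright, up to 1.95 leaning back. A stiff friction hinge: the lid stays where it is left and needs about 3 N at its front edge to move. The lid is a hollow shell, 148 mm from hinge to front edge, 174 mm wide and 50 mm deep; upright, its hollow side faces the robot and its outer face stands 50 mm behind the hinge line.
- lid_front (a point): Middle of the lid's front outer edge (top corner of the front wall when shut): 148 mm from the hinge line along the lid, and 50 mm out to the lid's outer face.
- tin: Metal tin with a blue label, 72 mm across and 85 mm high, standing; origin at the centre of its underside. A bystander.
- elbow: Grey plastic pipe elbow, two 73 mm arms along its +x and +y, 58 mm high, lying flat; origin under its corner. A bystander.
- blue_bin: Blue open bin with fittings in it, 160 x 110 x 75 mm; origin at the centre of its underside. A bystander.
Not all that is in view belongs to the job. Leave any green look-alike of the sander alone. Of the things that look like the case, the larger one is meant.

How it is judged (in metres and radians):
On the way, in this order (a step that is already met when the one before it is completed fails the run):
1. the sander, level and in line, presses with 4 to 14 N on the left end of the edge, its sole overhanging that end (y of sander_sole in the frame of front_edge between 0.062 and 0.13 m and x of sander_sole in the frame of front_edge between -0.022 and 0.022 m and contact force between sander and drawer_front between 4 and 14 N and angle between sander_handle's own z axis and vertical below 0.14 rad and angle between the x axis of sander_handle and the y axis of front_edge, either way round below 0.26 rad), for 0.05 s.
2. still pressing, half-way to the middle (y of sander_sole in the frame of front_edge between 0.028 and 0.05 m and x of sander_sole in the frame of front_edge between -0.022 and 0.022 m and contact force between sander and drawer_front between 4 and 14 N and angle between sander_handle's own z axis and vertical below 0.14 rad and angle between the x axis of sander_handle and the y axis of front_edge, either way round below 0.26 rad), for 0.05 s.
3. still pressing, at the middle (y of sander_sole in the frame of front_edge between -0.011 and 0.011 m and x of sander_sole in the frame of front_edge between -0.022 and 0.022 m and contact force between sander and drawer_front between 4 and 14 N and angle between sander_handle's own z axis and vertical below 0.14 rad and angle between the x axis of sander_handle and the y axis of front_edge, either way round below 0.26 rad), for 0.05 s.
4. still pressing, half-way to the right end (y of sander_sole in the frame of front_edge between -0.05 and -0.028 m and x of sander_sole in the frame of front_edge between -0.022 and 0.022 m and contact force between sander and drawer_front between 4 and 14 N and angle between sander_handle's own z axis and vertical below 0.14 rad and angle between the x axis of sander_handle and the y axis of front_edge, either way round below 0.26 rad), for 0.05 s.
5. still pressing at the right end, its sole overhanging that end (y of sander_sole in the frame of front_edge between -0.13 and -0.062 m and x of sander_sole in the frame of front_edge between -0.022 and 0.022 m and contact force between sander and drawer_front between 4 and 14 N and angle between sander_handle's own z axis and vertical below 0.14 rad and angle between the x axis of sander_handle and the y axis of front_edge, either way round below 0.26 rad), for 0.05 s.
6. the sander lies flat on the floor of the empty bay, let go (z of sander_sole in the frame of case_bay between -0.004 and 0.004 m and x of sander_sole in the frame of case_bay between -0.04 and 0.04 m and y of sander_sole in the frame of case_bay between -0.04 and 0.04 m and angle between sander_handle's own z axis and vertical below 0.1 rad and linear speed of sander below 0.02 m/s and contact force between the fingers and sander below 0.1 N and value of joint case_lid above 0.5 rad), for 0.2 s.
At the end, for the whole second after the job is handed in: The sander lies flat on its sole (within 0.1 rad) and at rest on the floor of the empty bay (sole within 4 mm of the floor, its centre within 40 mm of the bay's centre each way), the lid is shut to within 0.05 rad, and the tin, the elbow and the bin are within 20 mm of where they stood (value of joint case_lid below 0.05 rad and velocity of joint case_lid below 0.05 rad/s and z of sander_sole in the frame of case_bay between -0.004 and 0.004 m and x of sander_sole in the frame of case_bay between -0.04 and 0.04 m and y of sander_sole in the frame of case_bay between -0.04 and 0.04 m and angle between sander_handle's own z axis and vertical below 0.1 rad and linear speed of sander below 0.02 m/s and distance of each of tin, elbow, blue_bin from where it was at the start of the episode below 0.02 m); the robot touches nothing.
It fails at once if the sander is borne down on the wood with more than 20 N (foam squashed solid) (contact force between sander and drawer_front above 20 N).
It fails at once if the sole is lifted off, or set down on, the middle stretch of the edge (2 to 12 mm clear of it, within 50 mm of its centre), so that the stroke is broken (z of sander_sole in the frame of front_edge between 0.002 and 0.012 m and y of sander_sole in the frame of front_edge between -0.05 and 0.05 m and x of sander_sole in the frame of front_edge between -0.03 and 0.03 m).
It fails at once if the sander is dropped (free of the fingers and moving faster than 0.6 m/s) (linear speed of sander above 0.6 m/s and contact force between the fingers and sander below 0.1 N).
It fails at once if the tin, the elbow or the bin is shifted by more than 20 mm (distance of any of tin, elbow, blue_bin from where it was at the start of the episode above 0.02 m).
It also fails if it takes over 72 s, if anything falls off the work surface, if the arm or the gripper's body presses on something with over 40 N, if the wrist force passes 120 N, or if a joint passes its speed limit or range.

## Working session

There is one attempt and no reset: what is moved stays moved. The work goes in short steps, Python scripts to look and compute and a shell command to move; the robot and the scene stay as the last step left them, time stands still between calls to the robot, and variables do not carry over. Pictures are saved under pics/ and viewed, at most 10 in all, crops included, and the job is handed in when it is done.

```bash
mkdir -p pics; ls
python3 - <<'E'
from rig import ctrl
import cv2,pickle,numpy as np
for n in("scene","top"):
    c=ctrl.capture(n);cv2.imwrite(f"pics/{n}0.png",c["image"][:,:,::-1]);pickle.dump(c,open(f"{n}0.pkl","wb"))
    print(n,c["fx"],c["cx"],c["cy"],np.round(c["R"],3).tolist(),np.round(c["t"],1), np.round(-np.array(c["R"]).T@c["t"]))
s=ctrl.sense();print(s)
E
```

```text
pics
scene 404.00755733781557 255.74922786434135 194.0238385593144 [[0.505, 0.863, 0.013], [0.723, -0.415, -0.552], [-0.471, 0.288, -0.834]] [-130.  -358.9 1516.3] [1039. -474. 1068.]
top 376.92068802649067 255.21075948583413 187.01227298807544 [[0.002, -1.0, 0.02], [-0.996, -0.003, -0.086], [0.086, -0.019, -0.996]] [-167.2  510.6 1009.8] [ 422. -146. 1053.]
{'time_s': 0.1, 'joints': array([-1.47840467e+00,  3.13384268e-01,  1.49835703e+00,  2.01364727e-05,
        1.33097209e+00, -2.23404146e-01]), 'dq': array([-0.00011578, -0.00197395, -0.00257144, -0.00051229,  0.00123119,
       -0.00051015]), 'tau': array([ 2.22401686e-03, -4.12901008e+01, -2.60144430e+01, -1.86815637e-04,
        2.98493302e-03,  2.15115153e-05]), 'eef_pos': array([ 163.02729728, -498.89734386,  303.39879085]), 'ee_rot': array([-5.58525916e-04,  9.87560227e-01,  1.57240213e-01,  4.64391162e-05]), 'force': array([ 0.37420794, -0.41520616, -0.38696506]), 'wrist_torque': array([ 0.01479303,  0.01132656, -0.00277201]), 'grip_force': 0.0, 'grip_width': 1.0014772120778346}
```

View pics/scene0.png

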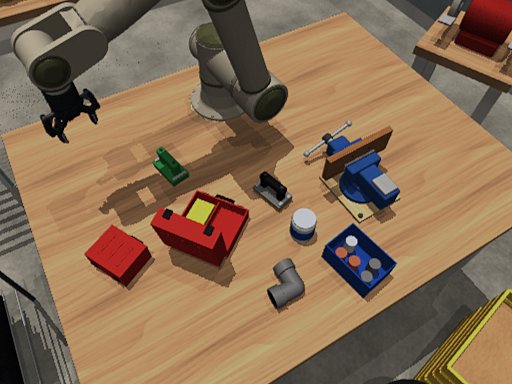

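View pics/top0.png

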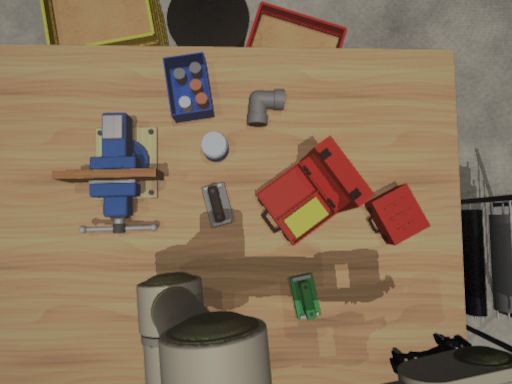

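Scene shows the sander candidates: the black-handled grey one (scene 272,189; top 217,205) and a green look-alike (scene 170,165; top 305,297). I choose the black/grey one. The larger open red case is at top (315,190) and the smaller shut one at top (397,214). The board's top edge runs across top (55..158,175). One close crop to check this and pick pixels.

```bash
cat > h.py <<'E'
import numpy as np,cv2,pickle
def ray(c,u,v):
    R=np.array(c["R"]);t=np.array(c["t"])
    d=R.T@np.array([(u-c["cx"])/c["fx"],(v-c["cy"])/c["fy"],1]);return -R.T@t,d
def pl(c,u,v,z):
    o,d=ray(c,u,v);return o+d*(z-o[2])/d[2]
def tri(c1,p1,c2,p2):
    A=[];b=[]
    for c,p in((c1,p1),(c2,p2)):
        o,d=ray(c,*p);d/=np.linalg.norm(d);P=np.eye(3)-np.outer(d,d);A.append(P);b.append(P@o)
    return np.linalg.lstsq(np.vstack(A),np.hstack(b),rcond=None)[0]
def proj(c,X):
    p=np.array(c["R"])@np.array(X)+c["t"];return c["fx"]*p[0]/p[2]+c["cx"],c["fy"]*p[1]/p[2]+c["cy"]
E
python3 - <<'E'
from h import *
T=pickle.load(open("top0.pkl","rb"));im=T["image"][:,:,::-1].copy()
a=cv2.resize(im[120:250,190:390],None,fx=4,fy=4,interpolation=cv2.INTER_CUBIC)[:520]
cv2.imwrite("pics/crop1.png",a)
S=pickle.load(open("scene0.pkl","rb"));im=S["image"][:,:,::-1]
b=cv2.resize(im[110:270,145:410],None,fx=3,fy=3,interpolation=cv2.INTER_CUBIC)
cv2.imwrite("pics/crop2.png",b)
# board brown-orange mask in top
h=cv2.cvtColor(T["image"],cv2.COLOR_RGB2HSV)
print(h[175,60:160:10].tolist(), h[160,70],h[205,213],h[215,213])
E
```

```text
[[14, 134, 146], [14, 131, 144], [14, 129, 146], [14, 133, 142], [14, 128, 147], [14, 128, 151], [13, 127, 151], [14, 127, 150], [14, 128, 152], [14, 126, 152]] [ 17  93 161] [15 74 55] [15 35 73]
```

View pics/crop1.png

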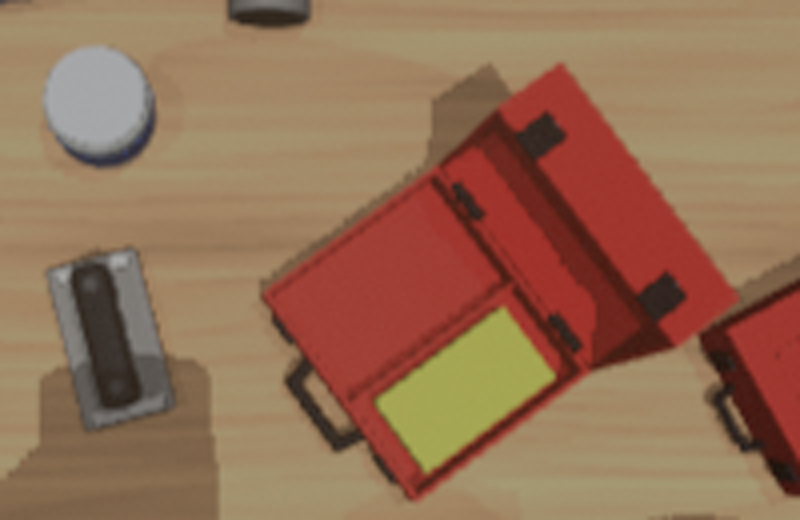

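View pics/crop2.png

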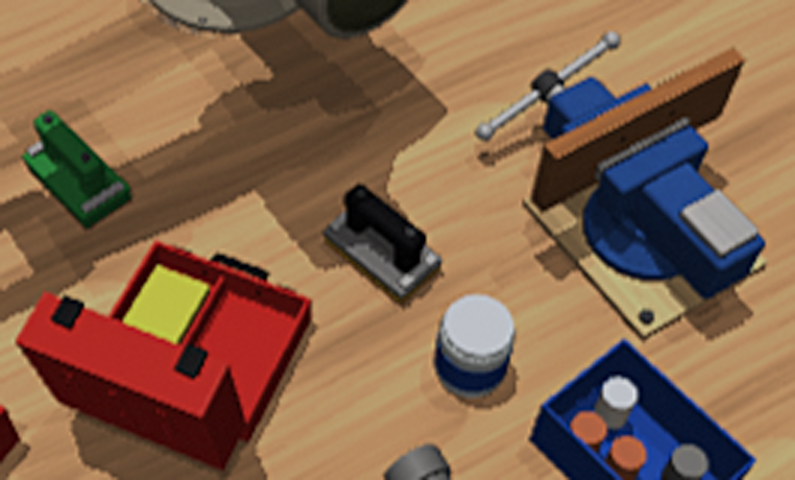

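Crops: grey plate corners at crop1 (49,270),(133,250),(174,407),(90,430), handle black: this is the right sander. Case rim corners (265,296),(415,500),(585,375),(433,178), empty bay upper-left, yellow spare soles lower-right; the lid stands upright or leans back (outer top edge at (562,65)-(738,297)). Scene crop confirms it. Now compute.

Run:
```python
from h import *
T=pickle.load(open("top0.pkl","rb"));S=pickle.load(open("scene0.pkl","rb"))
c1=lambda x,y:((x+.5)/4-.5+190,(y+.5)/4-.5+120)
c2=lambda x,y:((x+.5)/3-.5+145,(y+.5)/3-.5+110)
np.set_printoptions(precision=1,suppress=True)
def rect(n,px,z):
    P=np.array([pl(T,*c1(*p),z) for p in px]);print(n,P.tolist() and np.round(P,0).tolist(),"c",P.mean(0),"sides",np.linalg.norm(np.roll(P,-1,0)-P,axis=1));return P
P=rect("sander plate",[(49,270),(133,250),(174,407),(90,430)],25)
v=(P[0]-P[3]+P[1]-P[2]);print("yaw of length",np.degrees(np.arctan2(v[1],v[0])))
b=rect("bar",[(76,270),(107,262),(139,398),(108,408)],78)
v=b[0]-b[3]+b[1]-b[2];print("baryaw",np.degrees(np.arctan2(v[1],v[0])))
C=rect("case",[(265,296),(433,178),(585,375),(415,500)],42)
v=C[1]-C[0]+C[2]-C[3];yaw=np.arctan2(v[1],v[0]);print("case yaw",np.degrees(yaw)); 
ctr=C.mean(0);R=np.array([[np.cos(yaw),-np.sin(yaw)],[np.sin(yaw),np.cos(yaw)]])
print("bay",ctr[:2]+R@[0,38],"hinge",ctr[:2]+R@[74,0])
# lid outer top corners two views: left/right
for p,q in(((562,65),(205,417)),((738,297),(48,297))):
    X=tri(T,c1(*p),S,c2(*q));r=R.T@(X[:2]-ctr[:2]);print("lid?",X,"case frame",r, proj(S,X))
# board mask
h=cv2.cvtColor(T["image"],cv2.COLOR_RGB2HSV)
m=((h[...,1]>115)&(h[...,0]>9)&(h[...,0]<18)).astype(np.uint8);m[:,:40]=0;m[:150]=0;m[205:]=0;m[:,175:]=0
m=cv2.morphologyEx(m,cv2.MORPH_OPEN,np.ones((3,3)))
n,l,st,ce=cv2.connectedComponentsWithStats(m);i=1+st[1:,4].argmax();print(st[i])
ys,xs=np.nonzero(l==i)
for x in range(xs.min(),xs.max()+1,12):print(x,ys[xs==x].min(),ys[xs==x].max(),end=" | ")
# scene top edge corners
for q in((548,146),(742,50),(556,156),(735,46)):print(pl(S,*c2(*q),171))
```

```text
sander plate [[510.0, -20.0, 25.0], [524.0, -77.0, 25.0], [417.0, -106.0, 25.0], [402.0, -49.0, 25.0]] c [463.2 -63.3  25. ] sides [ 58.8 110.7  58.8 112.5]
yaw of length 15.044722160743758
bar [[506.0, -44.0, 78.0], [511.0, -64.0, 78.0], [423.0, -86.0, 78.0], [417.0, -66.0, 78.0]] c [464.1 -64.9  78. ] sides [20.7 90.4 20.9 91.6]
baryaw 13.703309229145624
case [[492.0, -167.0, 42.0], [572.0, -281.0, 42.0], [439.0, -383.0, 42.0], [356.0, -267.0, 42.0]] c [ 464.7 -274.7   42. ] sides [139.5 167.3 142.1 168.7]
case yaw -54.41218081590564
bay [ 495.6 -252.5] hinge [ 507.7 -334.8]
lid? [ 620.9 -338.2  177.8] case frame [142.6  90.1] (np.float64(212.08144063721096), np.float64(248.65389081929214))
lid? [ 483.4 -413.8  232.5] case frame [124.1 -65.8] (np.float64(156.4542366475825), np.float64(208.1215768867036))
[ 53 168 103  14 918]
53 171 178 | 65 171 181 | 77 170 178 | 89 170 178 | 101 170 177 | 113 170 177 | 125 169 177 | 137 169 176 | 149 168 176 | [529.1  73.4 171. ]
[526.1 315.6 171. ]
[542.6  72.9 171. ]
[518.5 313.  171. ]
```

Run:
```python
from h import *
T=pickle.load(open("top0.pkl","rb"));S=pickle.load(open("scene0.pkl","rb"))
a=cv2.resize(T["image"][150:210,45:170,::-1],None,fx=6,fy=6,interpolation=cv2.INTER_CUBIC)
cv2.imwrite("pics/crop3.png",a)
```

```text
(no output)
```

View pics/crop3.png

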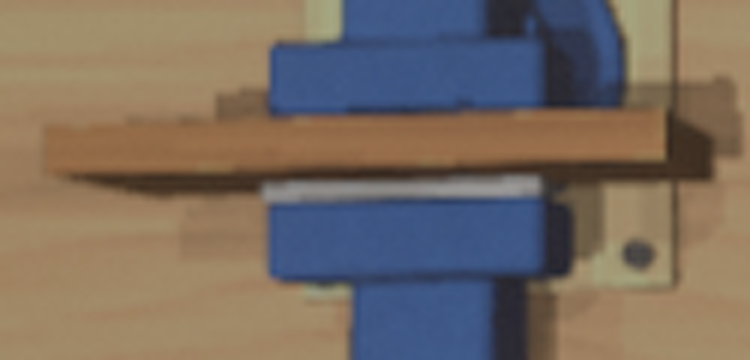

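Crop3: the board's top face has corners at crop3 (42,126),(667,108),(667,160),(42,172).

Run:
```python
from h import *
T=pickle.load(open("top0.pkl","rb"));S=pickle.load(open("scene0.pkl","rb"))
c1=lambda x,y:((x+.5)/4-.5+190,(y+.5)/4-.5+120)
c2=lambda x,y:((x+.5)/3-.5+145,(y+.5)/3-.5+110)
c3=lambda x,y:((x+.5)/6-.5+45,(y+.5)/6-.5+150)
np.set_printoptions(precision=1,suppress=True)
P=np.array([pl(T,*c3(*p),171) for p in [(42,126),(667,108),(667,160),(42,172)]]);print(P,P.mean(0),np.linalg.norm(np.roll(P,-1,0)-P,axis=1))
v=P[0]-P[1]+P[3]-P[2];print("board y axis yaw",np.degrees(np.arctan2(v[1],v[0]))-90)
# board in scene: top-face corners
for p,q in(((42,172),(736,47)),((667,108),(556,156)),((667,160),(546,140)),((42,126),(743,60))):print("tri",tri(T,c3(*p),S,c2(*q)))
yaw=np.radians(-54.4);R=np.array([[np.cos(yaw),-np.sin(yaw)],[np.sin(yaw),np.cos(yaw)]]);ctr=np.array([464.7,-274.7])
for p,q in(((562,65),(205,417)),((738,297),(20,343))):
    X=tri(T,c1(*p),S,c2(*q));print("lid",X,R.T@(X[:2]-ctr),proj(S,X),c2(*q))
for p,q in(((265,296),(310,300)),((415,500),(155,245))):
    X=tri(T,c1(*p),S,c2(*q));print("rim",X,R.T@(X[:2]-ctr))
for y in(-87,87):
  for th in(1.4,1.57,1.75):
    x=74-148*np.cos(th)+50*np.sin(th);z=42+148*np.sin(th)+50*np.cos(th);X=[*(R@[x,y]+ctr),z]
    u,w=proj(T,X);print(th,y,"crop1",(u-190+.5)*4-.5,(w-120+.5)*4-.5)
# tin/bin for clearance
print("tin",pl(T,*c1(98,92),85))
```

```text
[[535.2 312.3 171. ]
 [543.3  70.6 171. ]
 [522.8  70.1 171. ]
 [517.2 311.4 171. ]] [529.6 191.1 171. ] [241.8  20.5 241.4  18. ]
board y axis yaw 1.6324580318809012
tri [518.1 314.3 167.9]
tri [543.4  70.9 172.9]
tri [523.6  71.5 174.5]
tri [535.  312.8 166.9]
lid [ 620.9 -338.2  177.8] [142.5  90. ] (np.float64(212.08144063721096), np.float64(248.65389081929214)) (213.0, 248.66666666666666)
lid [ 483.1 -440.2  177.7] [145.3 -81.4] (np.float64(150.76765563286804), np.float64(223.9424323038536)) (151.33333333333334, 224.0)
rim [ 492.6 -166.5   35.6] [-71.7  85.6]
rim [ 354.9 -269.2   32.1] [-68.4 -86.1]
1.4 -87 crop1 686.9044868703068 349.52443368876004
1.57 -87 crop1 719.1763469031855 323.9299330277006
1.75 -87 crop1 747.8338512416133 299.4407784199328
1.4 87 crop1 507.0819956061864 104.07148165533829
1.57 87 crop1 540.6101334025132 81.00247125914234
1.75 87 crop1 571.5351946721837 60.3263279851509
tin [621.2 -57.7  85. ]
```

Board centre is (529.6, 191.1), yaw +1.6°. The sander handle is at (463.7, -64), yaw 14.4°. The case is centred at (464.7, -274.7), yaw -54.4°, bay at (495.6, -252.5), lid at about 1.68 rad. Sizes agree with those given (242x19, 111x59, rim ~35–42 high). Moving to hover over the sander.

```bash
python3 -m creep '[[[1,1.5,-0.3,0,0,0],[2.2,3.2,-0.8,0,0,-0.2],[3.3,4.8,-1.1,0,0,-0.4],[4.4,6.4,-1.5,0,0,-0.6],[5.5,8,-1.9,0,0,-0.74],[6.6,9.6,-2.3,0,0,-0.74],[7.7,11.2,-2.7,0,0,-0.74],[8.8,12.8,-3.1,0,0,-0.74],[9.9,14.3,-3.5,0,0,-0.74],[11,15.8,-3.9,0,0,-0.74],[11.6,16.8,-4.1,0,0,-0.74],[12.03,17.4,-4.14,0,0,-0.74],[12.03,17.4,-4.14,0,0,-0.74],[12.03,17.4,-4.14,0,0,-0.74]]]' 85 100
python3 - <<'E'
from rig import ctrl
from h import *
c=ctrl.capture("wrist");cv2.imwrite("pics/w1.png",c["image"][:,:,::-1]);s=ctrl.sense();print(s["eef_pos"],s["ee_rot"],s["joints"],s["force"])
E
```

```text
time_s: 1.27
eef_pos: [465.4, -59.2, 199.1]
ee_rot: [-0.001, 0.992, 0.128, -0.0]
force: [0.3, -0.3, -0.5]
grip_width: 0.997
grip_force: 0.0
[464.43159505 -61.41552547 199.48943747] [-5.19954486e-04  9.91801930e-01  1.27781682e-01 -7.08829198e-04] [-3.82437396e-01  3.07678173e-01  1.80181022e+00  2.49643812e-04
  1.03384931e+00  9.31966944e-01] [-0.66320002 -0.24254847 -0.31651283]
```

View pics/w1.png

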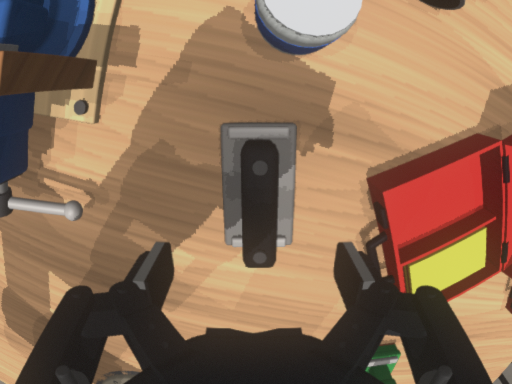

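Wrist view: the grey sander is aligned with the fingers, its bar at columns 241–278 about centred between the fingers (154..352). Descend and grip.

```bash
python3 -m creep '[[[0,0,-0.6,0,0,0],[0,0,-1.3,0,0,0],[0,0,-2,0,0,0],[0,0,-2.6,0,0,0],[0,0,-3,0,0,0],[0,0,-3.15,0,0,0],[0,0,-3.15,0,0,0],[0,0,-3.15,0,0,0]]]'
python3 -m creep '[[[0,0,0,0,0,0],[0,0,0,0,0,0],[0,0,0,0,0,0],[0,0,0,0,0,0],[0,0,0,0,0,0],[0,0,0,0,0,0],[0,0,0,0,0,0],[0,0,0,0,0,0],[0,0,0,0,0,0],[0,0,0,0,0,0],[0,0,0,0,0,0],[0,0,0,0,0,0]]]' 0 100
python3 - <<'E'
from rig import ctrl
s=ctrl.sense();print(s["eef_pos"],s["ee_rot"],s["force"],s["grip_width"]*85.4,s["grip_force"])
E
```

```text
time_s: 1.98
eef_pos: [464.0, -64.5, 122.2]
ee_rot: [0.0, 0.992, 0.125, 0.0]
force: [-0.6, 0.6, 0.0]
grip_width: 0.996
grip_force: 0.0
time_s: 2.98
eef_pos: [463.9, -64.1, 121.7]
ee_rot: [0.0, 0.992, 0.125, 0.0]
force: [1.6, 0.0, 1.0]
grip_width: 0.283
grip_force: 98.0
[463.85910449 -64.05358588 121.68726895] [5.00995317e-05 9.92122080e-01 1.25274748e-01 1.13969535e-04] [1.5880487  0.03594995 0.99482631] 24.164026607266678 97.96170830726624
```

```bash
python3 -m creep '[[[0,0,0.5,0,0,0],[0,0,1.3,0,0,0],[0,0,2.3,0,0,0],[0,0,3.3,0,0,0],[0,0,4.3,0,0,0],[0,0,5.3,0,0,0],[0,0,6.3,0,0,0],[0,0,7.2,0,0,0],[0,0,7.9,0,0,0],[0,0,8.35,0,0,0],[0,0,8.35,0,0,0],[0,0,8.35,0,0,0]]]'
python3 -m creep '[[[0.1,0.5,0,0,0,0.7],[0.2,1.3,0,0,0,1.6],[0.4,2.2,0,0,0,2.6],[0.6,3.2,0,0,0,3.7],[0.8,4.2,0,0,0,4.9],[1,5.2,0,0,0,6.1],[1.2,6.2,0,0,0,7.3],[1.4,7.2,0,0,0,8.5],[1.6,8.2,0,0,0,9.7],[1.8,9.2,0,0,0,10.9],[2,10.2,0,0,0,12.1],[2.2,11.2,0,0,0,13.2],[2.4,12.2,0,0,0,14.2],[2.5,12.9,0,0,0,15],[2.54,13.2,0,0,0,15.44],[2.54,13.2,0,0,0,15.44],[2.54,13.2,0,0,0,15.44],[2.54,13.2,0,0,0,15.44],[2.54,13.2,0,0,0,15.44]]]'
python3 - <<'E'
from rig import ctrl
from h import *
s=ctrl.sense();print(s["eef_pos"],s["ee_rot"],s["force"],s["grip_width"]*85.4,s["grip_force"])
a=[]
for n in("scene","top"):
    c=ctrl.capture(n);pickle.dump(c,open(n+"1.pkl","wb"));u,v=map(int,proj(c,[529,230,200]));a.append(cv2.resize(c["image"][max(0,v-75):v+75,max(0,u-65):u+65,::-1],(390,450)))
    print(n,u,v)
cv2.imwrite("pics/p2.png",np.hstack(a))
E
```

```text
time_s: 3.98
eef_pos: [463.6, -64.0, 329.8]
ee_rot: [-0.0, 0.992, 0.125, -0.0]
force: [0.7, -0.1, -2.1]
grip_width: 0.29
grip_force: 98.5
time_s: 5.57
eef_pos: [527.3, 265.2, 330.1]
ee_rot: [-0.0, 0.698, 0.716, -0.0]
force: [1.2, -0.4, -3.1]
grip_width: 0.284
grip_force: 98.5
[527.30574387 265.18743407 330.05760388] [-1.17805657e-04  6.97846741e-01  7.16247020e-01 -3.45104366e-04] [ 1.17653194 -0.39942831 -3.06326915] 24.23334153504694 98.51555228233337
scene 372 130
top 81 171
```

View pics/p2.png

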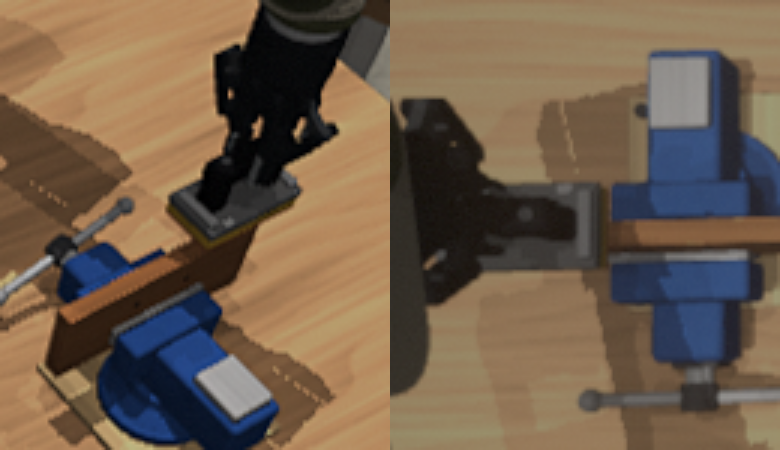

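The sander is held level, in line over the left end of the board, centred across it (top view rows 183–265, board 218–248). Lowering.

```bash
python3 -m creep '[[[0,0,-0.3,0,0,0],[0,0,-0.7,0,0,0],[0,0,-1.1,0,0,0],[0,0,-1.3,0,0,0],[0,0,-1.4,0,0,0],[0,0,-1.46,0,0,0],[0,0,-1.5,0,0,0],[0,0,-1.5,0,0,0],[0,0,-1.5,0,0,0]]]'
```

```text
time_s: 6.42
eef_pos: [527.3, 266.0, 293.4]
ee_rot: [0.0, 0.697, 0.717, 0.0]
force: [-1.7, -0.2, -0.1]
grip_width: 0.286
grip_force: 98.8
```

```bash
python3 -m creep '[[[0,0,-0.06,0,0,0],[0,0,-0.12,0,0,0],[0,0,-0.13,0,0,0],[0,0,-0.13,0,0,0],[0,0,-0.13,0,0,0],[0,0,-0.13,0,0,0]]]'
python3 - <<'E'
from rig import ctrl
import numpy as np
for i in range(4):
    ctrl.capture("top");s=ctrl.sense();print(np.round(s["eef_pos"],1),s["force"].round(1),s["wrist_torque"].round(2))
E
```

```text
time_s: 6.92
eef_pos: [527.4, 266.0, 290.1]
ee_rot: [0.0, 0.697, 0.717, 0.0]
force: [-1.6, -0.3, 5.0]
grip_width: 0.288
grip_force: 99.4
[527.4 266.  290.1] [-1.6  0.2  5.4] [-0.01  0.25 -0.03]
[527.4 266.  290.1] [-1.  -0.6  5.3] [-0.01  0.26  0.04]
[527.4 266.  290.1] [-0.7 -0.6  4.7] [-0.05  0.23 -0.01]
[527.4 266.  290. ] [-0.9  0.4  4.8] [-0.04  0.29 -0.02]
```

Contact is about 7.6 N. Stroking.

```bash
python3 -m creep '[[[0,-0.1,0,0,0,0],[0.01,-0.25,0,0,0,0],[0.01,-0.4,0,0,0,0],[0.02,-0.55,0,0,0,0],[0.02,-0.7,0,0,0,0],[0.02,-0.85,0,0,0,0],[0.03,-1,0,0,0,0],[0.03,-1.15,0,0,0,0],[0.04,-1.3,0,0,0,0],[0.04,-1.45,0,0,0,0]]]'
python3 -m creep '[[[0,-0.15,0,0,0,0],[0.01,-0.3,0,0,0,0],[0.01,-0.45,0,0,0,0],[0.02,-0.6,0,0,0,0],[0.02,-0.75,0,0,0,0],[0.02,-0.9,0,0,0,0],[0.03,-1.05,0,0,0,0],[0.03,-1.2,0,0,0,0],[0.04,-1.35,0,0,0,0],[0.04,-1.5,0,0,0,0],[0.04,-1.55,0,0,0,0],[0.04,-1.55,0,0,0,0]]]'
```

```text
time_s: 7.95
eef_pos: [528.5, 229.9, 290.1]
ee_rot: [0.0, 0.697, 0.717, 0.001]
force: [0.1, 4.7, 5.4]
grip_width: 0.285
grip_force: 99.6
time_s: 8.95
eef_pos: [529.5, 190.8, 290.0]
ee_rot: [0.0, 0.697, 0.717, 0.001]
force: [-0.2, 1.8, 5.9]
grip_width: 0.291
grip_force: 99.6
```

```bash
python3 -m creep '[[[0,-0.1,0,0,0,0],[0.01,-0.25,0,0,0,0],[0.01,-0.4,0,0,0,0],[0.02,-0.55,0,0,0,0],[0.02,-0.7,0,0,0,0],[0.02,-0.85,0,0,0,0],[0.03,-1,0,0,0,0],[0.03,-1.15,0,0,0,0],[0.04,-1.3,0,0,0,0],[0.04,-1.45,0,0,0,0]]]'
python3 -m creep '[[[0,-0.15,0,0,0,0],[0.01,-0.3,0,0,0,0],[0.01,-0.45,0,0,0,0],[0.02,-0.6,0,0,0,0],[0.02,-0.75,0,0,0,0],[0.02,-0.9,0,0,0,0],[0.03,-1.05,0,0,0,0],[0.03,-1.2,0,0,0,0],[0.04,-1.35,0,0,0,0],[0.04,-1.5,0,0,0,0],[0.04,-1.55,0,0,0,0],[0.04,-1.55,0,0,0,0],[0.04,-1.55,0,0,0,0]]]'
```

```text
time_s: 9.78
eef_pos: [530.5, 154.8, 290.0]
ee_rot: [0.0, 0.697, 0.717, 0.001]
force: [-0.9, 3.7, 4.6]
grip_width: 0.288
grip_force: 99.6
time_s: 10.87
eef_pos: [531.4, 115.8, 290.0]
ee_rot: [0.0, 0.697, 0.717, 0.0]
force: [-0.4, 1.8, 5.2]
grip_width: 0.286
grip_force: 99.6
```

Stroke complete. Lift off beyond the middle stretch, move over the bay.

```bash
python3 -m creep '[[[0,0,0.2,0,0,0],[0,0,0.6,0,0,0],[0,0,1.2,0,0,0],[0,0,1.7,0,0,0],[0,0,2,0,0,0],[0,0,2,0,0,0]]]'
python3 -m creep '[[[0,-0.5,0,0,0,0.2],[-0.1,-1.3,0,0,0,0.6],[-0.2,-2.4,0,0,0,1.1],[-0.3,-3.5,0,0,0,1.6],[-0.4,-4.6,0,0,0,2.1],[-0.5,-5.7,0,0,0,2.6],[-0.6,-6.8,0,0,0,3.1],[-0.7,-7.9,0,0,0,3.6],[-0.8,-9,0,0,0,4.1],[-0.95,-10.1,0,0,0,4.6],[-1.05,-11.2,0,0,0,5.1],[-1.15,-12.3,0,0,0,5.6],[-1.3,-13.3,0,0,0,6.1],[-1.4,-14.1,0,0,0,6.5],[-1.43,-14.6,0,0,0,6.8],[-1.43,-14.73,0,0,0,6.8],[-1.43,-14.73,0,0,0,6.8],[-1.43,-14.73,0,0,0,6.8],[-1.43,-14.73,0,0,0,6.8]]]'
python3 - <<'E'
from rig import ctrl
from h import *
s=ctrl.sense();print(s["eef_pos"],s["ee_rot"],s["force"],s["joints"])
a=[]
for n in("scene","top"):
    c=ctrl.capture(n);pickle.dump(c,open(n+"2.pkl","wb"));u,v=map(int,proj(c,[490,-260,120]));a.append(cv2.resize(c["image"][max(0,v-75):v+75,max(0,u-65):u+65,::-1],(390,450)))
    print(n,u,v)
cv2.imwrite("pics/p3.png",np.hstack(a))
E
```

```text
time_s: 11.37
eef_pos: [531.5, 115.8, 341.1]
ee_rot: [0.001, 0.697, 0.717, 0.001]
force: [0.9, -0.9, -1.8]
grip_width: 0.29
grip_force: 98.6
time_s: 12.95
eef_pos: [495.7, -251.4, 339.5]
ee_rot: [-0.0, 0.457, 0.89, 0.0]
force: [-0.2, 0.3, -2.2]
grip_width: 0.289
grip_force: 98.5
[ 495.66537178 -251.35960612  339.51178433] [-2.57136960e-04  4.56934114e-01  8.89500499e-01  1.09657947e-04] [-0.16325552  0.32642366 -2.23900302] [-6.80183057e-01  3.59472162e-01  1.34064167e+00  1.10600494e-04
  1.44202704e+00 -1.30190281e+00]
scene 217 207
top 293 192
```

View pics/p3.png

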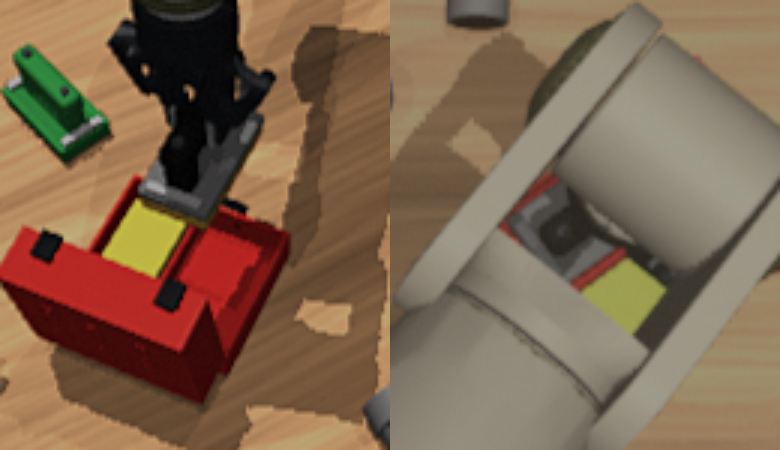

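Level and above the bay, with its length along the bay (left crop: sander 140–263, empty bay below right of the yellow soles). Lowering in stages.

```bash
python3 -m creep '[[[0,-0.03,-0.5,0,0,0],[0,-0.03,-1.2,0,0,0],[0,-0.03,-2.2,0,0,0],[0,-0.03,-3.2,0,0,0],[0,-0.03,-4.2,0,0,0],[0,-0.03,-5.1,0,0,0],[0,-0.03,-5.8,0,0,0],[0,-0.03,-6.4,0,0,0],[0,-0.03,-6.4,0,0,0],[0,-0.03,-6.4,0,0,0]]]'
python3 -m creep '[[[0,0,-0.3,0,0,0],[0,0,-0.6,0,0,0],[0,0,-0.9,0,0,0],[0,0,-1.2,0,0,0],[0,0,-1.5,0,0,0],[0,0,-1.7,0,0,0],[0,0,-1.85,0,0,0],[0,0,-1.85,0,0,0],[0,0,-1.85,0,0,0]]]'
```

```text
time_s: 13.88
eef_pos: [495.6, -252.6, 179.7]
ee_rot: [-0.0, 0.457, 0.889, 0.0]
force: [-0.0, -0.1, -2.1]
grip_width: 0.287
grip_force: 98.5
time_s: 14.63
eef_pos: [495.6, -253.1, 133.4]
ee_rot: [-0.0, 0.457, 0.889, 0.0]
force: [0.0, -0.4, -1.8]
grip_width: 0.285
grip_force: 98.5
```

```bash
python3 -m creep '[[[0,0,-0.1,0,0,0],[0,0,-0.2,0,0,0],[0,0,-0.28,0,0,0],[0,0,-0.31,0,0,0],[0,0,-0.31,0,0,0],[0,0,-0.31,0,0,0],[0,0,-0.31,0,0,0]]]'
```

```text
time_s: 15.22
eef_pos: [495.6, -253.1, 125.9]
ee_rot: [0.0, 0.457, 0.889, -0.0]
force: [0.1, -0.8, 1.4]
grip_width: 0.287
grip_force: 99.1
```

```bash
python3 -m creep '[[[0,0,0.02,0,0,0],[0,0,0.02,0,0,0],[0,0,0.02,0,0,0],[0,0,0.02,0,0,0],[0,0,0.02,0,0,0],[0,0,0.02,0,0,0],[0,0,0.02,0,0,0],[0,0,0.02,0,0,0]]]' 60 20
python3 -m creep '[[[0,0,0.2,0,0,0],[0,0,0.6,0,0,0],[0,0,1.2,0,0,0],[0,0,2,0,0,0],[0,0,3,0,0,0],[0,0,4,0,0,0],[0,0,5,0,0,0],[0,0,6,0,0,0],[0,0,7,0,0,0],[0,0,7.5,0,0,0],[0,0,8,0,0,0],[0,0,8,0,0,0],[0,0,8,0,0,0]]]' 
python3 -m creep '[[[0,0,0,0,0,0],[0,0,0,0,0,0],[0,0,0,0,0,0],[0,0,0,0,0,0],[0,0,0,0,0,0],[0,0,0,0,0,0],[0,0,0,0,0,0]]]' 0
python3 - <<'E'
from rig import ctrl
from h import *
s=ctrl.sense();print(s["eef_pos"],s["force"],s["joints"],s["grip_width"])
a=[]
c=ctrl.capture("scene");pickle.dump(c,open("scene3.pkl","wb"));u,v=map(int,proj(c,[500,-280,100]))
a=cv2.resize(c["image"][v-60:v+65,max(0,u-75):u+75,::-1],None,fx=4,fy=4,interpolation=cv2.INTER_CUBIC);print(u,v)
w=ctrl.capture("wrist")["image"][:,:,::-1]
b=cv2.imwrite("pics/p4.png",a); cv2.imwrite("pics/w4.png",w)
E
```

```text
time_s: 15.88
eef_pos: [495.5, -253.0, 126.1]
ee_rot: [-0.0, 0.457, 0.889, -0.0]
force: [-0.6, -1.0, 0.6]
grip_width: 0.702
grip_force: 0.0
time_s: 16.97
eef_pos: [495.5, -253.0, 326.8]
ee_rot: [0.001, 0.457, 0.889, -0.0]
force: [0.8, 0.5, -0.2]
grip_width: 0.705
grip_force: 0.0
time_s: 17.55
eef_pos: [495.5, -253.0, 326.1]
ee_rot: [-0.0, 0.457, 0.889, 0.0]
force: [0.1, -0.8, 0.3]
grip_width: 0.0
grip_force: 0.0
[ 495.54802958 -253.04067086  326.06983661] [ 0.06236192 -0.75349734  0.32682434] [-6.82683160e-01  3.68216540e-01  1.36304638e+00  6.74125059e-08
  1.41043978e+00 -1.30395887e+00] 0.0002283635328997281
213 217
```

View pics/p4.png

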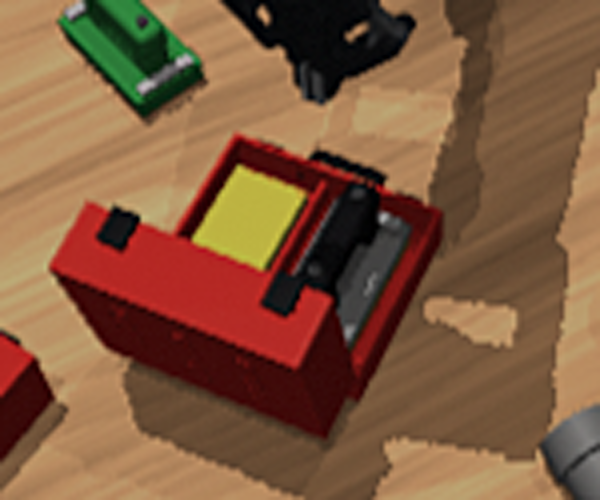

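The sander lies in the empty bay beside the divider; the lid is still open. Move behind the lid.

```bash
python3 -m creep '[[[0.3,-0.6,0,0,0,0],[0.7,-1.6,0,0,0,0],[1.2,-2.7,0,0,0,0],[1.7,-3.8,0,0,0,0],[2.1,-4.8,0,0,0,0],[2.5,-5.7,0,0,0,0],[2.8,-6.4,0,0,0,0],[2.96,-6.72,0,0,0,0],[2.96,-6.72,0,0,0,0],[2.96,-6.72,0,0,0,0]]]'
python3 -m creep '[[[0,0,-0.5,0,0,0],[0,0,-1.2,0,0,0],[0,0,-2,0,0,0],[0,0,-2.8,0,0,0],[0,0,-3.5,0,0,0],[0,0,-4.1,0,0,0],[0,0,-4.1,0,0,0],[0,0,-4.1,0,0,0]]]'
```

```text
time_s: 18.48
eef_pos: [569.5, -421.0, 325.5]
ee_rot: [-0.0, 0.457, 0.889, 0.0]
force: [0.0, 0.7, -0.0]
grip_width: 0.003
grip_force: 0.0
time_s: 19.15
eef_pos: [569.5, -420.3, 224.0]
ee_rot: [-0.0, 0.457, 0.89, 0.0]
force: [0.2, 0.5, 0.4]
grip_width: -0.002
grip_force: 0.0
```

Push the lid over along its arc.

```bash
python3 -m creep '[[[-0.3,0.4,0.2,0,0,0],[-0.7,0.95,0.45,0,0,0],[-1.05,1.46,0.68,0,0,0],[-1.25,1.74,0.78,0,0,0],[-1.44,2.02,0.88,0,0,0],[-1.64,2.3,0.96,0,0,0],[-1.84,2.57,1.04,0,0,0],[-2.03,2.84,1.05,0,0,0],[-2.23,3.12,1.06,0,0,0],[-2.44,3.42,1.03,0,0,0],[-2.65,3.71,1,0,0,0],[-2.85,4,0.93,0,0,0],[-3.05,4.26,0.86,0,0,0],[-3.05,4.26,0.86,0,0,0],[-3.05,4.26,0.86,0,0,0]]]'
python3 -m creep '[[[-0.2,0.28,-0.11,0,0,0],[-0.4,0.55,-0.22,0,0,0],[-0.58,0.8,-0.38,0,0,0],[-0.77,1.07,-0.54,0,0,0],[-0.93,1.3,-0.74,0,0,0],[-1.09,1.53,-0.94,0,0,0],[-1.25,1.75,-1.18,0,0,0],[-1.42,1.98,-1.42,0,0,0],[-1.55,2.16,-1.68,0,0,0],[-1.68,2.34,-1.94,0,0,0],[-1.78,2.48,-2.24,0,0,0],[-1.89,2.63,-2.54,0,0,0],[-1.98,2.76,-2.8,0,0,0],[-2.03,2.84,-2.95,0,0,0],[-2.03,2.84,-2.95,0,0,0],[-2.03,2.84,-2.95,0,0,0]]]'
```

```text
time_s: 20.4
eef_pos: [493.5, -314.5, 246.7]
ee_rot: [0.001, 0.457, 0.889, -0.0]
force: [-0.6, 0.2, 0.7]
grip_width: 0.0
grip_force: 0.0
time_s: 21.73
eef_pos: [442.6, -243.6, 171.3]
ee_rot: [-0.0, 0.457, 0.889, 0.0]
force: [0.0, -0.4, -0.7]
grip_width: -0.001
grip_force: 0.0
```

```bash
python3 -m creep '[[[0,0,-0.1,0,0,0],[0,0,-0.2,0,0,0],[0,0,-0.28,0,0,0],[0,0,-0.28,0,0,0],[0,0,-0.28,0,0,0]]]'
```

```text
time_s: 22.15
eef_pos: [442.6, -243.7, 164.6]
ee_rot: [0.0, 0.457, 0.889, -0.0]
force: [-1.3, 1.2, 4.0]
grip_width: -0.003
grip_force: 2.2
```

```bash
python3 -m creep '[[[0,0,-0.04,0,0,0],[0,0,-0.08,0,0,0],[0,0,-0.12,0,0,0],[0,0,-0.12,0,0,0],[0,0,-0.12,0,0,0]]]'
```

```text
time_s: 22.57
eef_pos: [442.7, -243.6, 164.3]
ee_rot: [0.001, 0.457, 0.89, -0.0]
force: [-11.2, 8.6, 33.4]
grip_width: 0.002
grip_force: 17.1
```

Hard stop at tip height 91 mm, so the lid is shut. Retreat and verify.

```bash
python3 -m creep '[[[0,0,0.2,0,0,0],[0,0,0.8,0,0,0],[-0.2,0.2,1.8,0,0,0],[-0.6,0.8,3,0,0,0],[-1.2,1.6,4.2,0,0,0],[-1.8,2.6,5,0,0,0],[-2.2,3.8,5.5,0,0,0],[-2.4,5,5.5,0,0,0],[-2.4,6,5.5,0,0,0],[-2.4,7,5.5,0,0,0],[-2.4,7.6,5.5,0,0,0],[-2.4,7.6,5.5,0,0,0],[-2.4,7.6,5.5,0,0,0],[-2.4,7.6,5.5,0,0,0]]]'
python3 - <<'E'
from rig import ctrl
from h import *
a=[]
for n in("scene","top"):
    c=ctrl.capture(n);pickle.dump(c,open(n+"4.pkl","wb"));a.append(c["image"][:,:,::-1])
    u,v=map(int,proj(c,[490,-220,50]))
    a[-1]=cv2.resize(a[-1][v-100:v+100,u-130:u+130],(390,300))
cv2.imwrite("pics/p5.png",np.hstack(a));s=ctrl.sense();print(s["eef_pos"],s["force"])
E
```

```text
time_s: 23.73
eef_pos: [382.7, -54.2, 298.8]
ee_rot: [0.0, 0.457, 0.889, -0.0]
force: [-0.0, 0.1, -0.2]
grip_width: -0.004
grip_force: 0.0
[382.65174316 -54.36485034 298.77955116] [-0.8519136   0.45577927 -0.36341216]
```

View pics/p5.png

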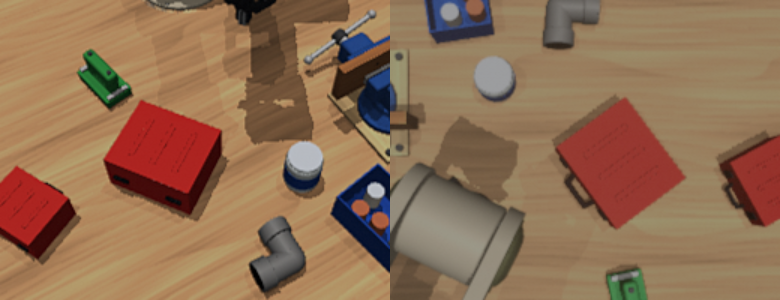

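The picture shows the case fully shut (left crop 105–220, 100–215), with the tin, elbow and bin unmoved and the arm clear. Handing in.

```bash
python3 -c "
from rig import ctrl
print(ctrl.finish_job())"
```

```text
the job is handed in; nothing more can be done
None
```

I sanded the edge in one unbroken stroke at roughly 7–8 N, laid the sander flat in the empty bay, shut the lid fully and handed the job in at about 24 s; the tin, elbow and bin look unmoved in the last picture, and the hand-in call returned no verdict.

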